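# Fit the snap ring on the axle stub and hold it spread

### The job

First push the loose brass collar along the axle stub, bare-fingered, until it butts flush against the toothed pulley, leaving the pliers in their stand until that is done. Then take the ring pliers from the stand by their red handles, squeeze them so that the snap ring on their tips is spread wide, and slide the ring over the free end of the axle as far as the groove. Finish while still holding the pliers squeezed, with the spread ring hanging square round the groove and not leaning on the axle or collar, and leave the other things on the bench where they stand.

Things in the scene. Friction and masses are not known exactly. Their poses are not given: they have to be found in the camera images.
- axle: Fixed axle stub: a level steel shaft 36 mm thick, its axis 85 mm above the bench, sticking out towards the robot from a blue bearing block (64 mm wide, 102 mm high). Origin on the bench straight below the groove. +x runs level along the shaft from the free end to the pulley and block; z up. Nothing lies under the shaft between its free end and the pulley
- groove (a point): Centre of the groove, on the shaft's axis, 85 mm above the bench; axes as axle. Along +x from here: free end of the shaft at -38 mm; groove -4 to +4 mm (31 mm thick there); fixed aluminium toothed pulley, 62 mm across, +20 to +42 mm; blue block +50 to +86 mm; foot plate 120 mm wide, 12 mm thick, +35 to +105 mm
- collar (a joint): Slide of the brass collar (58 mm across, 16 mm long, dark band) on the shaft. Value = gap from collar to pulley, m: 0 is flush, growing towards the free end, stop at 0.030; starts at 0.012 to 0.022, covering the groove. The collar's face on the free-end side is at x = +4 mm minus this value from the groove's centre. It stands 11 mm proud of the shaft and moves with 1.5 N
- pliers: Ring pliers with a steel snap ring already on their tips, 0.2 kg, upright in the stand. Origin: middle of the steel pivot bar (78 x 16 x 8 mm, along x), 105 mm above the bench in the stand; z up along the handles, x is also the ring's axis, y from handle to handle. Ring 4 mm thick, 57 to 92 mm below the origin, open at the top between its ears, 34 mm inside when closed: too small for the shaft
- handles (a point): Where to grip, closing along the pliers' y: midway between the red handles, 60 mm above the pivot bar's centre. Handles reach 31 to 87 mm above the bar, 14 mm wide along x. Relaxed they splay upwards: about 53 mm over the outer faces here, 63 mm at the top; fully squeezed (15 N each, against a stop) they are parallel and 28 mm over the outer faces. They spring back when let go
- eye (a point): Point of the pliers, 55.5 mm below the pivot bar's centre, where the shaft's axis passes when the fully spread ring is centred on it with about 3 mm of room all round; axes as pliers. The spread ring reaches about 28 mm below and 31 mm to either side of it
- spread (a joint): Opening angle of each arm of the pliers, rad: 0 relaxed, ring closed; 0.205 handles fully squeezed, ring fully spread
- stand: Fixed grey stand: base 96 x 90 x 8 mm, two uprights 10 mm thick, 44 mm wide, 112 mm high, centred at x = -30 and +30 mm, with notches on top that carry the pivot bar. Lift the pliers straight up by 110 mm or more to bring the ring clear of it. Origin at the centre of its underside, z up, x from upright to upright
- loupe_mid (a point): Bystander, loose: black eye loupe 41 mm across, 36 mm high; point half-way up
- cot_tub_mid (a point): Bystander, loose: clear tub of yellow finger cots, 72 mm across, 45 mm high; point half-way up
- dispenser_mid (a point): Bystander, loose: white bottle with red collar, 66 mm across, 131 mm high; point half-way up

How it is judged:
On the way, in this order (a step that is already met when the one before it is completed fails the run):
1. the collar is flush against the pulley (gap under 2 mm), pliers still in the stand (value of joint collar below 0.002 m and distance of pliers from where it was at the start of the episode below 0.03 m), for 0.2 s.
2. the pliers are lifted out of the stand (height (world z) of pliers above 0.135 m and contact force between the fingers and pliers above 1 N), for 0.2 s.
At the end, for the whole second after the job is handed in: The collar is within 2 mm of the pulley; the pliers are held still in the fingers with the handles squeezed (spread over 0.155 rad); the ring's eye is within 3.5 mm of the groove's centre along the shaft and 5 mm across it, square within 0.15 rad, bearing on axle and collar with less than 6 N (value of joint collar below 0.002 m and value of joint spread above 0.155 rad and x of eye in the frame of groove between -0.0035 and 0.0035 m and y of eye in the frame of groove between -0.005 and 0.005 m and z of eye in the frame of groove between -0.005 and 0.005 m and angle between the x axis of pliers and the x axis of axle, either way round below 0.15 rad and contact force between pliers and axle below 6 N and contact force between the fingers and pliers above 3 N and linear speed of pliers below 0.02 m/s); the arm keeps its last pose, push and grip.
It fails at once if the pliers are taken before the collar is flush (value of joint collar above 0.004 m and distance of pliers from where it was at the start of the episode above 0.03 m).
It fails at once if a bystander (loupe, tub or bottle) is moved by more than 40 mm (distance of any of loupe_mid, cot_tub_mid, dispenser_mid from where it was at the start of the episode above 0.04 m).
It also fails if it takes over 59 s, if anything falls off the work surface, if the arm or the gripper's body presses on something with over 40 N, if the wrist force passes 120 N, or if a joint passes its speed limit or range.

### The arm

A 7-joint arm with a two-finger parallel gripper is mounted at the origin on the work surface; the furniture and walls round the work are solid. World frame = base frame: x ahead of the robot, y to its left, z up, the work surface at z = 0. Lengths are in m, angles in rad, forces in N, time in s.
With the tool pointing down it reaches from about 0.35 to 0.9 m from the base axis. Payload 8.1 kg.
Tool frame: the origin (TCP) lies on the centre line of the jaws, within the pads' length; the fingertips stand 19 mm ahead of it and the grasp point (between the pads) is the TCP (arm.tip_reach is the distance from the TCP to the fingertips, in m); z points along the fingers, y is the line along which they close (so a half turn about z gives the same grasp; the last joint's range is limited). The gripper opens to 92 mm and grips with 3 to 60 N. Pads are 19 mm wide; open, the fingers measure 130 mm over their backs; the gripper's body (75 mm by 190 mm) begins 47 mm behind the grasp point.
Start: joints at [-1.377, 0.434, 0.025, 1.573, -0.012, 1.134, -0.075], TCP at [0.183, 0.598, 0.246] pointing down, gripper open.
Joint ranges: [-2.62, 2.62], [-0.44, 2.09], [-1.27, 1.32], [0.08, 2.57], [-1.32, 4.46], [0.12, 2], [-2.74, 2.74]. Speed limits (rad/s): [2.22, 2.22, 3.01, 3.01, 3.14, 3.14, 3.14].

### API

Orientations are given as a rotation vector (axis times angle).
In Python, from cell import arm gives the robot as it stands.
- The arm moves only by the tool arm_command, never from a script. Its argument "targets" is a list that holds one entry, the list of rows, each a list of 6 numbers: the shift along the tool's x, y, z in m, then the turn, a rotation vector about the tool's x, y, z in rad. A call has 1 to 10 rows; each row shifts and turns the commanded pose from where the row before left it, along the tool's axes as they then stand; what a row does not reach is not made up. A row lasts 1/8 s, in which the tool goes at most 62.5 mm and 10.7 degrees, less where a joint would pass 70% of its speed; a pose out of reach is approached as far as the arm can. A call with a gripper value outside its range is refused whole. "jaw" is the finger opening in m, from 0 to 0.0918, set as the call begins (left out, the last holds). The fingers move at their own pace and stop on an object; "newtons" is the grip in N (left out, the last holds). Time passes only in rows, so rows that do not move let the fingers close. It gives the time, the measured TCP pose, the force, the opening and the grip force at its end, in the units of the state.
- arm.observe(): the state, without advancing time (a new reading comes with each control period).
- arm.get_image(name): name is "side" or "top"; returns a dict with "pixels" (420x560x3 uint8, red, green, blue), "z_map" (420x560 float32, m along the optical axis (not along the pixel's ray), 0 where there is no reading), "fx", "fy", "cx", "cy" (pixels), "dist" ([k1, k2, p1, p2, k3] as OpenCV has them; the pictures are not rectified), "xyz" and "rotation" of the camera in the world. Camera axes: x right, y down, z forward; pixel columns grow to the right and rows downward; lengths in m; the calibration is good to about 2 mm. A picture is of the moment at which its call begins.
- arm.sign_off(): hands the job in; it is judged then, once.
The state is a dict: "clock": time; "joints": joint angles; "dq": joint speeds; "joint_efforts": joint torques, N m; "position": TCP position; "ee_rot": TCP orientation; "force": force on the tool from outside, world axes, zero at the start; "ft_torque": the same for the moment, N m; "width": opening from 0.0 (shut) to 1.0 (fully open); "gripper_force": force on a finger pad.
Only numpy, scipy, OpenCV 4.12 (cv2) and the standard library are available. Lean on these libraries where they do the work, as an engineer would, in place of code of your own. Each camera call takes 0.05 s, during which the arm holds its last target. There are 200 camera calls.

## Working session

There is one attempt and no reset: what is moved stays moved. The work goes in short steps, Python scripts to look and compute and a tool call to move; the robot and the scene stay as the last step left them, time stands still between calls to the robot, and variables do not carry over. Pictures are saved under pics/ and viewed, at most 10 in all, crops included, and the job is handed in when it is done.

Besides the shell and the picture viewer there is one more tool, called after "Emit:" as name(argument=value, ...), one argument or row to a line, values as JSON. arm_command: Moves the arm, as the interface text tells. Its arguments: {"type":"object","properties":{"targets":{"type":"array","items":{"type":"array","items":{"type":"array","items":{"type":"number"}}}},"jaw":{"type":"number"},"newtons":{"type":"number"}},"required":["targets"]}

```bash
mkdir -p pics; cat > h.py <<'E'
import numpy as np, cv2
from scipy.spatial.transform import Rotation as R
from cell import arm
def shot(n,save=None):
    im=arm.get_image(n)
    if save: cv2.imwrite('pics/'+save+'.png',im['pixels'][:,:,::-1])
    return im
def cloud(im):
    K=np.array([[im['fx'],0,im['cx']],[0,im['fy'],im['cy']],[0,0,1]])
    h,w=im['z_map'].shape
    u,v=np.meshgrid(np.arange(w),np.arange(h))
    p=np.stack([u,v],-1).reshape(-1,1,2).astype(float)
    n=cv2.undistortPoints(p,K,np.array(im['dist'],float)).reshape(h,w,2)
    z=im['z_map'][...,None]
    c=np.concatenate([n*z,z],-1)
    rot=np.array(im['rotation'],float)
    M=rot if rot.shape==(3,3) else R.from_rotvec(rot).as_matrix()
    P=c@M.T+np.array(im['xyz'])
    P[im['z_map']==0]=np.nan
    return P
E
python3 - <<'E'
from h import *
for n in('top','side'):
    im=shot(n,n+'0'); print(n,im['xyz'],im['rotation'],im['fx'],im['dist'])
    np.save(n+'0.npy',cloud(im)); np.save(n+'0c.npy',im['pixels'])
print(arm.observe())
E
```

```text
top [ 0.34190208 -0.14028026  1.10416894] [-2.17499911  2.12385154 -0.17173724] 455.3297174287502 [-0.13514611  0.          0.          0.          0.        ]
side [0.2471545  0.62390379 0.46338843] [-0.38299296  2.45844046 -1.61182632] 386.02443614637224 [-0.05901036  0.          0.          0.          0.        ]
{'clock': 0.1, 'joints': array([-1.37661185,  0.43515271,  0.02497145,  1.57397122, -0.01160676,
        1.13399484, -0.07509004]), 'dq': array([ 0.00079172,  0.0005992 , -0.00013214, -0.00210975, -0.00087047,
        0.00221662,  0.00112608]), 'joint_efforts': array([ 3.73431685e-03, -6.69124389e+01,  9.88173075e-01, -3.15147007e+01,
       -6.05181581e-02,  3.73775326e-02,  3.17545823e-05]), 'position': array([0.18270198, 0.59726752, 0.24503727]), 'ee_rot': array([-4.64559357e-01, -3.10696741e+00,  2.16513486e-03]), 'force': array([-0.1232548 , -0.13569909,  0.21377801]), 'ft_torque': array([ 0.00287294, -0.00408315, -0.0199001 ]), 'gripper_force': 0.0, 'width': 1.001968050880526}
```

View pics/top0.png

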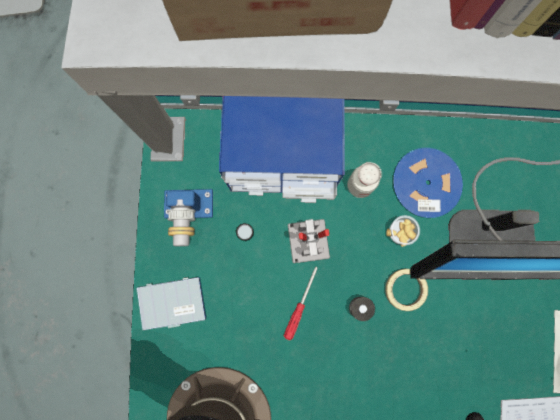

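View pics/side0.png

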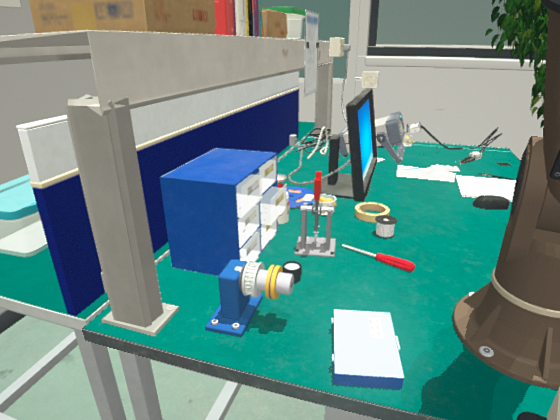

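The top view shows the axle with its free end at about (180,245) and the block at (180,200). The stand and pliers are at (310,240), the loupe at (245,232), the tub at (404,230) and the bottle at (366,178). Next I'll measure the axle, collar and pliers.

```bash
python3 - <<'E'
from h import *
np.set_printoptions(precision=4,suppress=True)
T=np.load('top0.npy');S=np.load('side0.npy');tc=np.load('top0c.npy').astype(int);sc=np.load('side0c.npy').astype(int)
for (u,v) in [(180,244),(180,200),(310,240),(245,232),(404,230),(366,178),(262,95),(280,150),(160,120),(240,190),(310,195),(230,60),(362,308)]: print((u,v),T[v,u])
# axle region
sub=T[185:255,158:218].reshape(-1,3); col=tc[185:255,158:218].reshape(-1,3)
hsv=cv2.cvtColor(tc[185:255,158:218].astype(np.uint8),cv2.COLOR_RGB2HSV).reshape(-1,3)
def desc(n,m,P):
    q=P[m]; 
    if len(q)<3: print(n,len(q));return
    print(n,len(q),'mean',q.mean(0),'min',q.min(0),'max',q.max(0))
up=sub[:,2]>.07
grey=(hsv[:,1]<60)&up
blue=(hsv[:,0]>100)&(hsv[:,0]<125)&(hsv[:,1]>120)&up
yel=(hsv[:,0]>12)&(hsv[:,0]<32)&(hsv[:,1]>80)&up
for n,m in(('grey',grey),('blue',blue),('yel',yel)):desc(n,m,sub)
if blue.sum()>5:
    print('block rect',cv2.minAreaRect(sub[blue][:,:2].astype(np.float32)*1000))
# side
r=S.reshape(-1,3);hs=cv2.cvtColor(sc.astype(np.uint8),cv2.COLOR_RGB2HSV).reshape(-1,3)
c=sub[grey].mean(0) if grey.sum() else T[244,180]
near=(np.abs(r[:,0]-c[0])<.12)&(np.abs(r[:,1]-c[1])<.06)&(r[:,2]>.03)&(r[:,2]<.13)
desc('s yel',near&(hs[:,0]>12)&(hs[:,0]<32)&(hs[:,1]>80),r)
desc('s grey',near&(hs[:,1]<60),r)
# pliers
for nm,P,C in(('top',T,tc),('side',S,sc)):
    P=P.reshape(-1,3);H=cv2.cvtColor(C.astype(np.uint8),cv2.COLOR_RGB2HSV).reshape(-1,3)
    c=T[240,310]
    m=(np.abs(P[:,0]-c[0])<.08)&(np.abs(P[:,1]-c[1])<.08)
    red=m&((H[:,0]<8)|(H[:,0]>172))&(H[:,1]>120)&(P[:,2]>.1)
    desc(nm+' red',red,P)
    q=P[red]
    for lo in np.arange(.12,.2,.015):
        k=(q[:,2]>lo)&(q[:,2]<=lo+.015); 
        if k.sum()>1: print(lo,k.sum(),q[k].mean(0),q[k].min(0),q[k].max(0))
    base=m&(P[:,2]>.004)&(P[:,2]<.02); desc(nm+' base',base,P)
    if base.sum()>10: print(cv2.minAreaRect(P[base][:,:2].astype(np.float32)*1000))
big=cv2.resize(np.hstack([tc[180:270,150:240],tc[200:290,265:355]]).astype(np.uint8)[:,:,::-1],None,fx=4.4,fy=4.4,interpolation=cv2.INTER_CUBIC)
big2=cv2.resize(sc[160:340,200:360].astype(np.uint8)[:,:,::-1],None,fx=3,fy=3,interpolation=cv2.INTER_CUBIC)
cv2.imwrite('pics/crop_t.png',big);cv2.imwrite('pics/crop_s.png',big2)
E
```

```text
(180, 244) [0.4059 0.0862 0.0995]
(180, 200) [0.5043 0.091  0.1023]
(310, 240) [ 0.4214 -0.2011  0.109 ]
(245, 232) [ 0.4428 -0.0518  0.0317]
(404, 230) [ 0.4563 -0.4311  0.0317]
(366, 178) [ 0.561  -0.3228  0.121 ]
(262, 95) [ 0.6385 -0.1006  0.3879]
(280, 150) [ 0.5913 -0.1314  0.2213]
(160, 120) [0.6808 0.1417 0.1321]
(240, 190) [ 0.5441 -0.0358  0.0283]
(310, 195) [ 0.5186 -0.1985  0.1253]
(230, 60) [ 0.6521 -0.0571  0.4855]
(362, 308) [ 0.2718 -0.3281  0.0436]
grey 685 mean [0.4568 0.0871 0.101 ] min [0.4042 0.0606 0.0705] max [0.5069 0.1215 0.119 ]
blue 389 mean [0.5104 0.0898 0.0989] min [0.4906 0.061  0.0709] max [0.5286 0.1255 0.1061]
yel 165 mean [0.4353 0.0842 0.1048] min [0.4271 0.0613 0.0725] max [0.4459 0.1153 0.1157]
block rect ((509.49566650390625, 93.24066162109375), (35.90960693359375, 64.34114837646484), 2.5178062915802)
s yel 319 mean [0.4333 0.1067 0.0953] min [0.4262 0.0663 0.0603] max [0.4474 0.1197 0.1138]
s grey 1169 mean [0.4543 0.1035 0.0937] min [0.4048 0.0622 0.0322] max [0.5104 0.1233 0.1152]
top red 106 mean [ 0.4275 -0.2054  0.1753] min [ 0.417  -0.232
[... 636 characters left out ...]
)
side red 165 mean [ 0.4266 -0.1906  0.1667] min [ 0.4184 -0.2276  0.134 ] max [ 0.4396 -0.1696  0.1882]
0.135 29 [ 0.4252 -0.1864  0.143 ] [ 0.4198 -0.2224  0.137 ] [ 0.4308 -0.1771  0.1497]
0.15000000000000002 41 [ 0.4249 -0.1855  0.1575] [ 0.4192 -0.2254  0.1507] [ 0.4306 -0.1744  0.165 ]
0.16500000000000004 52 [ 0.4274 -0.1924  0.1735] [ 0.4188 -0.2262  0.1654] [ 0.4396 -0.1717  0.1797]
0.18000000000000005 42 [ 0.4281 -0.1964  0.1845] [ 0.4184 -0.2276  0.18  ] [ 0.4381 -0.1696  0.1882]
side base 623 mean [ 0.425  -0.1926  0.0071] min [ 0.3417 -0.2505  0.004 ] max [ 0.4829 -0.1504  0.02  ]
((410.1546630859375, -202.21908569335938), (137.7089385986328, 92.0184326171875), 6.85189151763916)
```

View pics/crop_t.png

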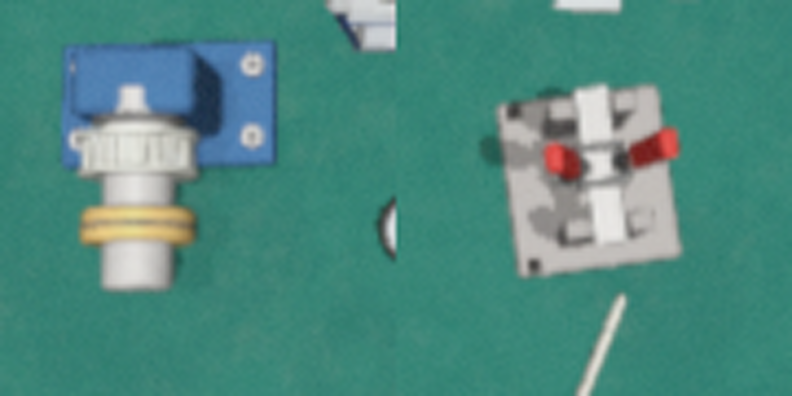

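View pics/crop_s.png

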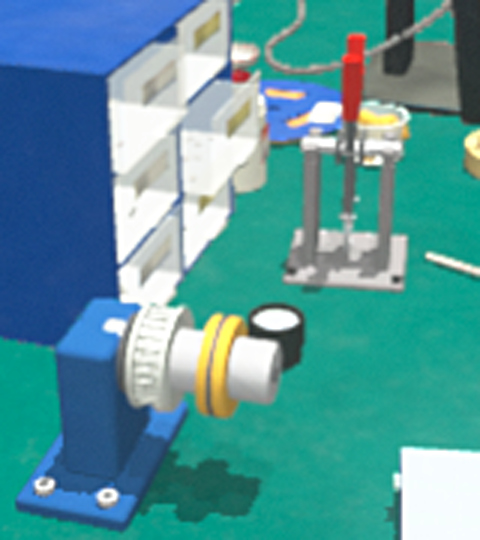

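The crops show a white pulley and a brass collar, with a bare stretch of shaft in front of the collar. The pliers sit upright in the stand, with the bar roughly along world x and the handles splayed along y. Next I'll fit the models precisely.

```bash
cat > fit.py <<'E'
from h import *
from scipy.optimize import least_squares
np.set_printoptions(precision=4,suppress=True)
def axlefit(P,lo=.406,hi=.424,r=.018):
    P=P.reshape(-1,3)
    m=(P[:,0]>lo)&(P[:,0]<hi)&(abs(P[:,1]-.088)<.05)&(P[:,2]>.06)&(P[:,2]<.13)
    q=P[m]; return q
E
python3 - <<'E'
from fit import *
for n in('top','side'):
    P=np.load(n+'0.npy')
    segs=[axlefit(P,.406,.423,.018),axlefit(P,.430,.441),axlefit(P,.466,.480)]
    rs=[.018,.029,.031]
    def f(p):
        y0,s,z0=p; out=[]
        for q,r in zip(segs,rs):
            out.append(np.hypot(q[:,1]-(y0+s*(q[:,0]-.44)),q[:,2]-z0)-r)
        return np.concatenate(out)
    r=least_squares(f,[.088,0.04,.085],loss='soft_l1',f_scale=.001)
    print(n,[len(s) for s in segs],'y@.44,slope,z',r.x,'rms',np.sqrt(np.median(f(r.x)**2)))
    q=P.reshape(-1,3);y0,s,z0=r.x
    d=np.hypot(q[:,1]-(y0+s*(q[:,0]-.44)),q[:,2]-z0)
    for nm,a,b in(('shaft',.0165,.0195),('collar/pulley',.0275,.0325)):
        x=np.sort(q[(d>a)&(d<b)&(abs(q[:,0]-.45)<.06)&(q[:,2]>.07)][:,0]);
        print(nm,len(x),x[[0,3,8,-8,-3,-1]]); print(np.histogram(x,np.arange(.40,.50,.003)))
    bl=q[(abs(q[:,2]-.102)<.003)&(q[:,0]>.488)&(q[:,0]<.53)&(abs(q[:,1]-.09)<.045)]
    print('block top',cv2.minAreaRect(bl[:,:2].astype(np.float32)*1000))
    # pliers bar: z near .109
    b=q[(abs(q[:,2]-.108)<.005)&(abs(q[:,0]-.425)<.06)&(abs(q[:,1]+.203)<.03)]
    print('bar',len(b),cv2.minAreaRect(b[:,:2].astype(np.float32)*1000),b.mean(0))
    base=q[(abs(q[:,2]-.008)<.003)&(abs(q[:,0]-.425)<.08)&(abs(q[:,1]+.203)<.08)]
    C=np.load(n+'0c.npy').reshape(-1,3).astype(int)
    k=(abs(q[:,2]-.008)<.003)&(abs(q[:,0]-.425)<.08)&(abs(q[:,1]+.203)<.08)&(np.ptp(C,axis=1)<35)&(C.mean(1)>90)
    print('base',k.sum(),cv2.minAreaRect(q[k][:,:2].astype(np.float32)*1000))
    print('loupe',[np.median(q[(abs(q[:,0]-.443)<.04)&(abs(q[:,1]+.052)<.04)&(q[:,2]>.025)&(q[:,2]<.05)],axis=0)])
    H=cv2.cvtColor(np.load(n+'0c.npy'),cv2.COLOR_RGB2HSV).reshape(-1,3)
    red=((H[:,0]<8)|(H[:,0]>172))&(H[:,1]>100)&(abs(q[:,0]-.425)<.05)&(abs(q[:,1]+.203)<.05)&(q[:,2]>.13)
    R_=q[red]
    for sgn in(1,-1):
        k=R_[sgn*(R_[:,1]+.204)>0]; print('handle',sgn,len(k),k.mean(0),k.min(0),k.max(0))
print(R.from_rotvec(arm.observe()['ee_rot']).as_matrix())
E
```

```text
top [123, 129, 156] y@.44,slope,z [0.0904 0.1112 0.083 ] rms 0.0013138079347788548
shaft 212 [0.4043 0.4058 0.4076 0.5067 0.5091 0.5093]
(array([ 0,  4, 14,  8, 18, 12, 12, 20, 12,  5,  0,  0,  0,  0,  3, 12, 13,
        7, 10,  9,  6,  0,  0,  0,  0,  0,  0,  0,  4,  3,  1,  9,  8]), array([0.4  , 0.403, 0.406, 0.409, 0.412, 0.415, 0.418, 0.421, 0.424,
       0.427, 0.43 , 0.433, 0.436, 0.439, 0.442, 0.445, 0.448, 0.451,
       0.454, 0.457, 0.46 , 0.463, 0.466, 0.469, 0.472, 0.475, 0.478,
       0.481, 0.484, 0.487, 0.49 , 0.493, 0.496, 0.499]))
collar/pulley 382 [0.4275 0.4277 0.4288 0.5066 0.5094 0.5098]
(array([ 0,  0,  0,  0,  0,  0,  0,  0,  0, 23, 27, 35, 32, 25, 10,  0,  0,
        0,  0,  0, 19, 16, 19, 23, 24, 24, 30, 14,  0,  6, 13,  7,  6]), array([0.4  , 0.403, 0.406, 0.409, 0.412, 0.415, 0.418, 0.421, 0.424,
       0.427, 0.43 , 0.433, 0.436, 0.439, 0.442, 0.445, 0.448, 0.451,
       0.454, 0.457, 0.46 , 0.463, 0.466, 0.469, 0.472, 0.475, 0.478,
       0.481, 0.484, 0.487, 0.49 , 0.493, 0.496, 0.499]))
block top ((506.6439514160156, 91.93856811523438), (37.351505279541
[... 1523 characters left out ...]
 0.49 , 0.493, 0.496, 0.499]))
block top ((507.31292724609375, 94.49578857421875), (37.693843841552734, 61.51557540893555), 3.2375121116638184)
bar 193 ((429.97857666015625, -199.1377716064453), (76.66345977783203, 43.708168029785156), 9.416108131408691) [ 0.4287 -0.1973  0.1077]
base 525 ((410.41387939453125, -202.11801147460938), (132.65115356445312, 91.36006927490234), 6.194210529327393)
loupe [array([ 0.4448, -0.0443,  0.0319])]
handle 1 123 [ 0.4248 -0.1771  0.1629] [ 0.4184 -0.1885  0.134 ] [ 0.4315 -0.1696  0.1882]
handle -1 49 [ 0.4311 -0.223   0.1736] [ 0.4255 -0.2276  0.1396] [ 0.4396 -0.2186  0.188 ]
[[-0.9563  0.2925 -0.0003]
 [ 0.2925  0.9563 -0.0014]
 [-0.0001 -0.0014 -1.    ]]
```

Emit:
arm_command(
  targets=[
    [[0, 0, 0, 0, 0, -0.163], [0, 0, 0, 0, 0, -0.163], [-0.012, -0.032, 0, 0, 0, 0], [-0.012, -0.032, 0, 0, 0, 0], [-0.012, -0.032, 0, 0, 0, 0], [-0.012, -0.032, 0, 0, 0, 0], [-0.012, -0.032, 0, 0, 0, 0], [-0.012, -0.032, 0, 0, 0, 0], [-0.012, -0.032, 0, 0, 0, 0], [-0.012, -0.032, 0, 0, 0, 0]],
  ],
  jaw=0.046,
)

```text
clock: 1.35
position: [0.2865, 0.3433, 0.2455]
ee_rot: [0.046, -3.141, 0.001]
force: [0.3, 0.6, 1.0]
width: 0.501
gripper_force: 0.0
```

Emit:
arm_command(
  targets=[
    [[-0.012, -0.032, 0, 0, 0, 0], [-0.012, -0.032, 0, 0, 0, 0], [-0.012, -0.032, 0, 0, 0, 0], [-0.012, -0.032, 0, 0, 0, 0], [-0.012, -0.032, 0, 0, 0, 0], [-0.012, -0.032, 0, 0, 0, 0], [-0.012, -0.032, 0, 0, 0, 0], [-0.012, -0.032, 0, 0, 0, 0], [0, 0, 0, 0, 0, 0], [0, 0, 0, 0, 0, 0]],
  ],
)

```text
clock: 2.6
position: [0.3893, 0.0919, 0.2456]
ee_rot: [0.046, -3.141, -0.0]
force: [-0.4, -0.3, 0.1]
width: 0.499
gripper_force: 0.0
```

```bash
cat >> h.py <<'E'
def st():
    o=arm.observe(); M=R.from_rotvec(o['ee_rot']).as_matrix()
    print('t',round(o['clock'],2),'p',np.round(o['position'],4),'yaw',round(float(np.arctan2(-M[0,1],M[1,1])),4),'z',np.round(M[:,2],4),'F',np.round(o['force'],2),'T',np.round(o['ft_torque'],2),'w',round(o['width']*.0918,4),'g',round(o['gripper_force'],1),'q',np.round(o['joints'],2))
    return o,M
E
python3 -c "
from h import *
st()"
```

```text
t 2.6 p [0.3893 0.0919 0.2456] yaw 0.0292 z [-5.e-04  1.e-04 -1.e+00] F [-0.36 -0.27  0.1 ] T [-0.01  0.05  0.  ] w 0.0458 g 0.0 q [-0.64  0.05  0.29  2.09 -0.02  1.    1.26]
```

Emit:
arm_command(
  targets=[
    [[0.004, -0.0033, 0.02, 0, 0, 0], [0, 0, 0.025, 0, 0, 0], [0, 0, 0.025, 0, 0, 0], [0, 0, 0.025, 0, 0, 0], [0, 0, 0.025, 0, 0, 0], [0, 0, 0.025, 0, 0, 0], [0, 0, 0, 0, 0, 0], [0, 0, 0, 0, 0, 0]],
  ],
)

```text
clock: 3.6
position: [0.3859, 0.0887, 0.1013]
ee_rot: [-0.047, 3.141, 0.001]
force: [0.0, -0.4, 0.3]
width: 0.503
gripper_force: 0.0
```

```bash
python3 -c "
from h import *
o,M=st()
for n in ('top','side'):
    im=shot(n);np.save(n+'1.npy',cloud(im));np.save(n+'1c.npy',im['pixels'])
    a=im['pixels'][180:270,130:240] if n=='top' else im['pixels'][230:350,190:340]
    cv2.imwrite('pics/c1_%s.png'%n,cv2.resize(a[:,:,::-1],(560,458) if n=='top' else (600,480),interpolation=cv2.INTER_CUBIC))
"
```

```text
t 3.6 p [0.3859 0.0887 0.1013] yaw 0.03 z [ 2.e-04  3.e-04 -1.e+00] F [ 0.01 -0.44  0.29] T [ 0.02 -0.03  0.  ] w 0.0462 g 0.0 q [-0.58  0.28  0.26  2.29 -0.13  0.59  1.39]
```

View pics/c1_side.png

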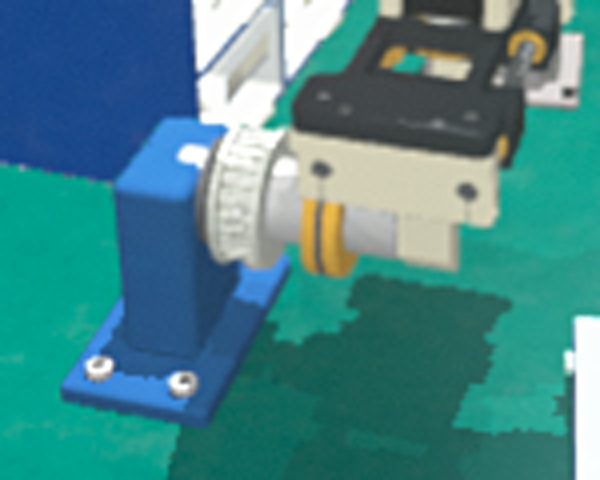

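The picture shows the fingertips just ahead of the shaft's free end at shaft height, with the collar still short of the pulley. I'll push along the axle now.

Emit:
arm_command(
  targets=[
    [[-0.008, 0, 0, 0, 0, 0], [-0.008, 0, 0, 0, 0, 0], [-0.007, 0, 0, 0, 0, 0], [-0.005, 0, 0, 0, 0, 0], [-0.005, 0, 0, 0, 0, 0], [-0.005, 0, 0, 0, 0, 0], [-0.004, 0, 0, 0, 0, 0], [-0.003, 0, 0, 0, 0, 0], [0, 0, 0, 0, 0, 0]],
  ],
)

```text
clock: 4.82
position: [0.4311, 0.0894, 0.1007]
ee_rot: [-0.046, 3.141, -0.0]
force: [-0.3, -0.2, 0.3]
width: 0.503
gripper_force: 0.0
```

```bash
python3 -c "
from h import *
o,M=st()"
```

```text
t 4.83 p [0.4311 0.0894 0.1007] yaw 0.029 z [ 5.e-04 -0.e+00 -1.e+00] F [-0.25 -0.24  0.26] T [-0.01 -0.05  0.04] w 0.0461 g 0.0 q [-0.54  0.34  0.26  2.19 -0.15  0.62  1.43]
```

Emit:
arm_command(
  targets=[
    [[-0.002, 0, 0, 0, 0, 0], [-0.002, 0, 0, 0, 0, 0], [0, 0, 0, 0, 0, 0]],
  ],
)

```text
clock: 5.2
position: [0.4348, 0.0895, 0.1007]
ee_rot: [-0.046, 3.141, 0.0]
force: [-1.5, 0.5, -0.5]
width: 0.504
gripper_force: 0.6
```

Emit:
arm_command(
  targets=[
    [[-0.0015, 0, 0, 0, 0, 0], [0, 0, 0, 0, 0, 0]],
  ],
)

```text
clock: 5.45
position: [0.4351, 0.0895, 0.1005]
ee_rot: [0.046, -3.139, 0.0]
force: [-5.5, 0.6, 4.1]
width: 0.5
gripper_force: 2.7
```

```bash
python3 -c "
from h import *
o,M=st()"
```

```text
t 5.45 p [0.4351 0.0895 0.1005] yaw 0.0295 z [-2.2e-03 -2.0e-04 -1.0e+00] F [-5.53  0.57  4.06] T [0.27 1.15 0.15] w 0.0459 g 2.7 q [-0.53  0.35  0.26  2.18 -0.15  0.63  1.44]
```

Emit:
arm_command(
  targets=[
    [[0, 0, 0, 0, 0, 0], [0, 0, 0, 0, 0, 0], [0.005, 0, 0, 0, 0, 0], [0.005, 0, 0, 0, 0, 0], [0, 0, 0, 0, 0, 0]],
  ],
)

```text
clock: 6.08
position: [0.426, 0.0892, 0.1008]
ee_rot: [-0.046, 3.141, 0.0]
force: [-1.1, 0.5, 0.5]
width: 0.502
gripper_force: 0.0
```

Emit:
arm_command(
  targets=[
    [[0, 0, 0, 0, 0, 0], [0, 0, 0, 0, 0, 0], [0, 0, 0, 0, 0, 0], [0, 0, 0, 0, 0, 0], [0, 0, 0, 0, 0, 0]],
  ],
  jaw=0.03,
  newtons=5,
)

```text
clock: 6.7
position: [0.4265, 0.0889, 0.1008]
ee_rot: [-0.045, 3.141, -0.0]
force: [1.0, -5.0, 2.0]
width: 0.389
gripper_force: 5.0
```

```bash
python3 -c "
from h import *
o,M=st()"
```

```text
t 6.7 p [0.4265 0.0889 0.1008] yaw 0.0287 z [ 5.e-04 -3.e-04 -1.e+00] F [ 0.98 -4.98  1.99] T [-1.06 -0.3   0.08] w 0.0357 g 5.0 q [-0.54  0.34  0.26  2.2  -0.15  0.62  1.43]
```

Emit:
arm_command(
  targets=[
    [[0, 0, 0, 0, 0, 0], [0, 0, 0, 0, 0, 0], [0, 0, -0.01, 0, 0, 0], [0, 0, -0.03, 0, 0, 0], [0, 0, -0.03, 0, 0, 0], [0, 0, -0.03, 0, 0, 0], [0, 0, -0.03, 0, 0, 0], [0, 0, -0.02, 0, 0, 0]],
  ],
  jaw=0.05,
)

```text
clock: 7.7
position: [0.4264, 0.0894, 0.2528]
ee_rot: [-0.046, 3.14, 0.002]
force: [0.6, 0.5, 0.2]
width: 0.546
gripper_force: 0.0
```

Emit:
arm_command(
  targets=[
    [[0.001, -0.03, 0, 0, 0, 0], [0.001, -0.03, 0, 0, 0, 0], [0.001, -0.03, 0, 0, 0, 0], [0.001, -0.03, 0, 0, 0, 0], [0.001, -0.03, 0, 0, 0, 0], [0.001, -0.03, 0, 0, 0, 0], [0.001, -0.03, 0, 0, 0, 0], [0.0, -0.03, 0, 0, 0, 0], [0, -0.03, 0, 0, 0, 0], [0, -0.02, 0, 0, 0, -0.113]],
  ],
  jaw=0.0918,
)

```text
clock: 8.95
position: [0.4274, -0.202, 0.2514]
ee_rot: [-0.225, 3.133, 0.0]
force: [0.8, 0.5, -0.6]
width: 1.001
gripper_force: 0.0
```

Emit:
arm_command(
  targets=[
    [[0, 0, 0, 0, 0, 0]],
  ],
)

```text
clock: 9.07
position: [0.4273, -0.202, 0.2513]
ee_rot: [-0.219, 3.134, -0.0]
force: [0.0, -0.1, -0.3]
width: 1.003
gripper_force: 0.0
```

```bash
python3 -c "
from h import *
o,M=st()
im=shot('side');P=cloud(im);q=P.reshape(-1,3);np.save('side2.npy',P);np.save('side2c.npy',im['pixels'])
y0,s,z0=.0893,.03,.085
d=np.hypot(q[:,1]-(y0+s*(q[:,0]-.44)),q[:,2]-z0)
x=q[(d>.025)&(d<.032)&(abs(q[:,0]-.45)<.06)&(q[:,2]>.07)][:,0]
print(np.histogram(x,np.arange(.42,.50,.003)))
a=im['pixels'][130:340,190:400]
cv2.imwrite('pics/c2.png',cv2.resize(a[:,:,::-1],(590,590),interpolation=cv2.INTER_CUBIC))
"
```

```text
t 9.07 p [ 0.4273 -0.202   0.2513] yaw 0.1395 z [ 4.e-04 -2.e-04 -1.e+00] F [ 0.   -0.06 -0.3 ] T [ 0.05 -0.02 -0.01] w 0.0921 g 0.0 q [-0.14  0.18  0.56  1.96 -0.11  1.03  2.18]
(array([ 0,  0,  0,  0,  0,  0,  0,  0, 55, 53, 63, 49, 54, 58, 45, 41, 51,
       45, 47, 50, 68,  3,  5, 31, 17,  9]), array([0.42 , 0.423, 0.426, 0.429, 0.432, 0.435, 0.438, 0.441, 0.444,
       0.447, 0.45 , 0.453, 0.456, 0.459, 0.462, 0.465, 0.468, 0.471,
       0.474, 0.477, 0.48 , 0.483, 0.486, 0.489, 0.492, 0.495, 0.498]))
```

View pics/c2.png

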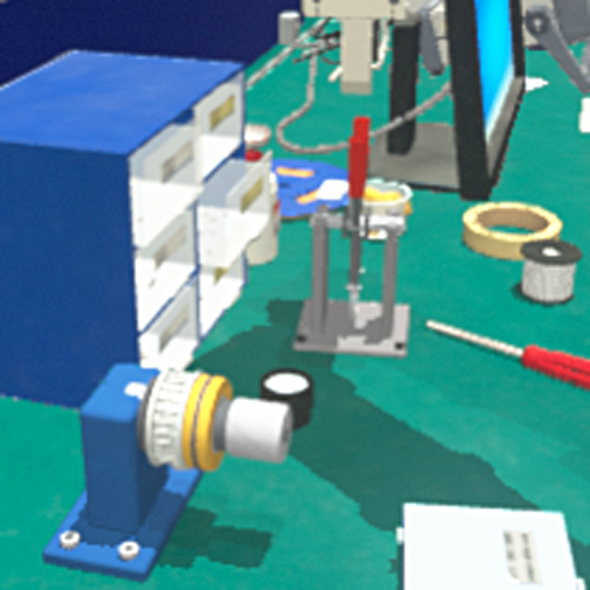

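The picture shows the collar flush against the pulley and the open finger above the red handles at about (357,70). I'll descend and close gently first.

Emit:
arm_command(
  targets=[
    [[0, 0, 0.022, 0, 0, 0], [0, 0, 0.022, 0, 0, 0], [0, 0, 0.022, 0, 0, 0], [0, 0, 0.02, 0, 0, 0], [0, 0, 0, 0, 0, 0]],
  ],
)

```text
clock: 9.75
position: [0.4269, -0.1993, 0.164]
ee_rot: [0.222, -3.131, -0.002]
force: [-0.6, -0.7, -0.3]
width: 1.003
gripper_force: 0.0
```

Emit:
arm_command(
  targets=[
    [[0, 0, 0, 0, 0, 0], [0, 0, 0, 0, 0, 0], [0, 0, 0, 0, 0, 0], [0, 0, 0, 0, 0, 0], [0, 0, 0, 0, 0, 0], [0, 0, 0, 0, 0, 0]],
  ],
  jaw=0.02,
  newtons=4,
)

```text
clock: 10.5
position: [0.4281, -0.2011, 0.1652]
ee_rot: [-0.223, 3.133, -0.0]
force: [-0.3, -0.2, 5.6]
width: 0.665
gripper_force: 4.0
```

```bash
python3 -c "
from h import *
o,M=st()"
```

```text
t 10.5 p [ 0.4281 -0.2011  0.1652] yaw 0.1419 z [ 1.e-03 -1.e-04 -1.e+00] F [-0.3  -0.21  5.57] T [0.03 0.07 0.07] w 0.0611 g 4.0 q [-0.09  0.3   0.53  2.07 -0.2   0.82  2.27]
```

Emit:
arm_command(
  targets=[
    [[0, 0, 0, 0, 0, 0], [0, 0, 0, 0, 0, 0], [0, 0, 0, 0, 0, 0], [0, 0, 0, 0, 0, 0]],
  ],
  newtons=12,
)

```text
clock: 11.0
position: [0.4285, -0.2019, 0.1656]
ee_rot: [-0.222, 3.132, -0.002]
force: [-0.4, -2.5, 6.6]
width: 0.3
gripper_force: 12.0
```

Emit:
arm_command(
  targets=[
    [[0, 0, 0, 0, 0, 0], [0, 0, 0, 0, 0, 0], [0, 0, 0, 0, 0, 0], [0, 0, 0, 0, 0, 0], [0, 0, 0, 0, 0, 0], [0, 0, 0, 0, 0, 0]],
  ],
  newtons=40,
)

```text
clock: 11.75
position: [0.4285, -0.2019, 0.1656]
ee_rot: [-0.222, 3.132, -0.002]
force: [-0.4, -2.0, 7.9]
width: 0.287
gripper_force: 40.0
```

```bash
python3 -c "
from h import *
o,M=st()"
```

```text
t 11.75 p [ 0.4285 -0.2019  0.1656] yaw 0.1415 z [ 0.0023 -0.0013 -1.    ] F [-0.4  -1.95  7.87] T [-0.5   0.13 -0.03] w 0.0264 g 40.0 q [-0.09  0.3   0.53  2.07 -0.2   0.82  2.27]
```

Emit:
arm_command(
  targets=[
    [[0, 0, -0.005, 0, 0, 0], [0, 0, -0.01, 0, 0, 0], [0, 0, -0.015, 0, 0, 0], [0, 0, -0.02, 0, 0, 0], [0, 0, -0.02, 0, 0, 0], [0, 0, -0.02, 0, 0, 0], [0, 0, -0.02, 0, 0, 0], [0, 0, -0.015, 0, 0, 0], [0, 0, 0, 0, 0, 0]],
  ],
)

```text
clock: 12.88
position: [0.4281, -0.2008, 0.2908]
ee_rot: [-0.223, 3.132, -0.0]
force: [-0.0, 0.0, -3.0]
width: 0.293
gripper_force: 40.0
```

```bash
python3 -c "
from h import *
o,M=st()
im=shot('side');P=cloud(im);np.save('side3.npy',P);np.save('side3c.npy',im['pixels'])
im2=shot('top');np.save('top3.npy',cloud(im2));np.save('top3c.npy',im2['pixels'])
a=im['pixels'][90:270,230:410]
cv2.imwrite('pics/c3.png',cv2.resize(a[:,:,::-1],(590,590),interpolation=cv2.INTER_CUBIC))
"
```

```text
t 12.88 p [ 0.4281 -0.2008  0.2908] yaw 0.1425 z [ 0.0021  0.     -1.    ] F [-0.05  0.05 -2.97] T [-0.01  0.03 -0.  ] w 0.0269 g 40.0 q [-0.16  0.14  0.57  1.9  -0.08  1.13  2.15]
```

View pics/c3.png

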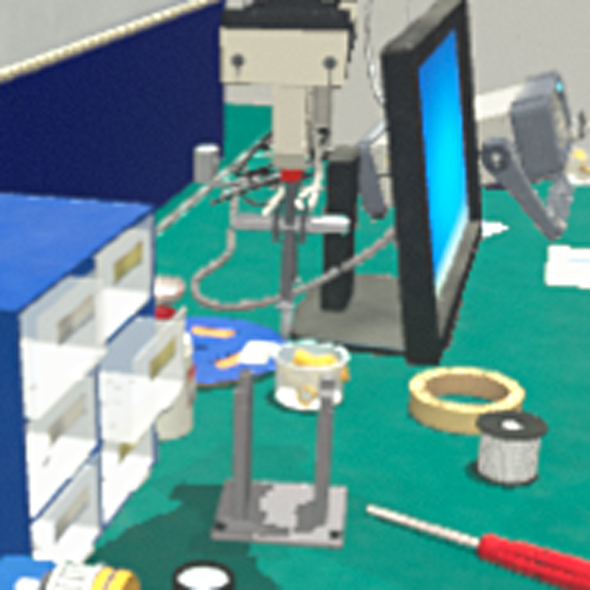

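The pliers are out of the stand, hanging upright in the fingers and squeezed, with the ring well clear. I'll carry them to the front of the shaft.

Emit:
arm_command(
  targets=[
    [[0, 0, 0, 0, 0, 0.056], [0, 0, 0, 0, 0, 0.056], [0.01, 0.02, 0, 0, 0, 0], [0.01, 0.03, 0, 0, 0, 0], [0.008, 0.04, 0, 0, 0, 0], [0.008, 0.05, 0, 0, 0, 0], [0.004, 0.05, 0, 0, 0, 0], [0.004, 0.05, 0, 0, 0, 0], [0, 0.03, 0, 0, 0, 0], [0, 0.02, 0, 0, 0, 0]],
  ],
)

```text
clock: 14.22
position: [0.3741, 0.0891, 0.2889]
ee_rot: [0.05, -3.14, 0.001]
force: [0.3, -0.5, -2.2]
width: 0.288
gripper_force: 40.0
```

Emit:
arm_command(
  targets=[
    [[0, 0, 0, 0, 0, 0], [0, 0, 0, 0, 0, 0]],
  ],
)

```text
clock: 14.48
position: [0.3747, 0.0869, 0.2892]
ee_rot: [0.046, -3.14, 0.001]
force: [0.4, -0.3, -2.3]
width: 0.289
gripper_force: 40.0
```

```bash
python3 -c "
from h import *
o,M=st()
im=shot('side');P=cloud(im);np.save('side4.npy',P);np.save('side4c.npy',im['pixels'])
im2=shot('top');np.save('top4.npy',cloud(im2));np.save('top4c.npy',im2['pixels'])
a=im['pixels'][60:330,200:470]
cv2.imwrite('pics/c4.png',cv2.resize(a[:,:,::-1],(594,594),interpolation=cv2.INTER_CUBIC))
"
```

```text
t 14.47 p [0.3747 0.0869 0.2892] yaw 0.0295 z [-1.1e-03 -8.0e-04 -1.0e+00] F [ 0.36 -0.29 -2.3 ] T [ 0.05 -0.04 -0.04] w 0.0266 g 40.0 q [-0.58 -0.02  0.21  2.05  0.    1.11  1.23]
```

View pics/c4.png

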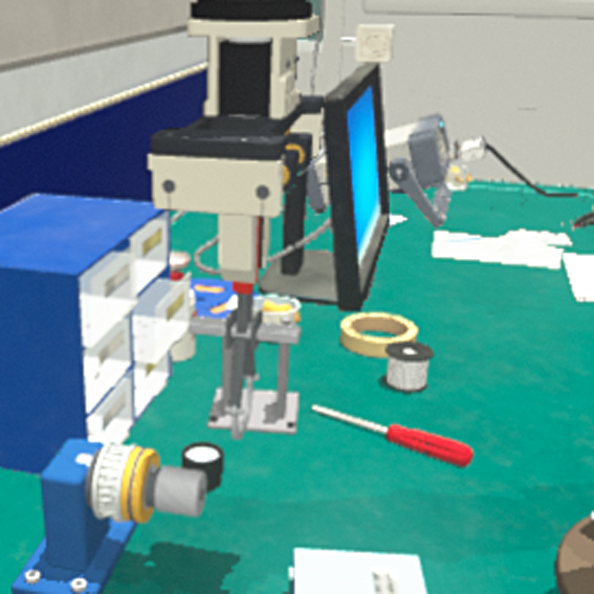

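```bash
cat > meas.py <<'E'
import sys
from h import *
np.set_printoptions(precision=4,suppress=True)
k=sys.argv[1]; tcp=np.array(eval(sys.argv[2])); psi=.0295
A=np.array([[np.cos(psi),np.sin(psi),0],[-np.sin(psi),np.cos(psi),0],[0,0,1]])
for n in('side','top'):
    P=np.load(n+k+'.npy').reshape(-1,3); L=(P-tcp)@A.T
    m=(abs(L[:,0])<.05)&(abs(L[:,1])<.042)&(L[:,2]>-.165)&(L[:,2]<-.015); L=L[m]
    print(n,len(L))
    for lo in np.arange(-.165,-.02,.008):
        q=L[(L[:,2]>=lo)&(L[:,2]<lo+.008)]
        if len(q)>2: print('%.3f n%d x %.4f..%.4f med %.4f | y %.4f..%.4f'%(lo,len(q),q[:,0].min(),q[:,0].max(),np.median(q[:,0]),q[:,1].min(),q[:,1].max()))
    b=L[(abs(L[:,2]+.06)<.008)]
    if len(b): print('bar z med at ends',[np.median(b[s*b[:,0]>.02][:,2]) for s in(1,-1)],[np.median(b[s*b[:,0]>.02][:,1]) for s in(1,-1)])
    print('zmin',np.sort(L[:,2])[:5])
E
python3 meas.py 4 "[.3747,.0869,.2892]"
```

```text
side 1053
-0.149 n5 x -0.0016..-0.0012 med -0.0015 | y -0.0064..0.0092
-0.141 n44 x -0.0018..0.0024 med -0.0003 | y -0.0218..0.0260
-0.133 n26 x -0.0018..0.0024 med 0.0001 | y -0.0228..0.0287
-0.125 n24 x -0.0018..0.0025 med -0.0004 | y -0.0287..0.0296
-0.117 n46 x -0.0053..0.0060 med -0.0009 | y -0.0277..0.0336
-0.109 n49 x -0.0034..0.0036 med -0.0006 | y -0.0248..0.0327
-0.101 n46 x -0.0037..0.0043 med -0.0002 | y -0.0235..0.0272
-0.093 n44 x -0.0036..0.0038 med -0.0002 | y -0.0157..0.0244
-0.085 n37 x -0.0036..0.0042 med -0.0004 | y -0.0117..0.0218
-0.077 n48 x -0.0104..0.0108 med -0.0002 | y -0.0077..0.0168
-0.069 n150 x -0.0388..0.0388 med -0.0001 | y 0.0041..0.0150
-0.061 n295 x -0.0384..0.0390 med -0.0031 | y -0.0102..0.0145
-0.053 n76 x -0.0105..0.0109 med -0.0027 | y -0.0116..0.0153
-0.045 n37 x -0.0036..0.0037 med -0.0013 | y -0.0102..0.0135
-0.037 n31 x -0.0056..0.0036 med -0.0009 | y -0.0078..0.0142
-0.029 n47 x -0.0066..0.0064 med -0.0012 | y -0.0076..0.0159
-0.021 n48 x -0.0099..0.0115 med -0.0040 | y -0.0187..0.0223
bar z med at ends [np.float64(-0.05880249263393622), np.float64(-0.058365721542188054)] [np.float64(0.007858783131032), np.float64(0.007088260846346933)]
zmin [-0.1443 -0.1435 -0.1429 -0.1423 -0.1412]
top 16
-0.061 n16 x -0.0395..-0.0375 med -0.0385 | y -0.0072..0.0065
bar z med at ends [np.float64(nan), np.float64(-0.0578587303145337)] [np.float64(nan), np.float64(-0.00030694687740307576)]
zmin [-0.0599 -0.0595 -0.0587 -0.0587 -0.0581]
  return _methods._mean(a, axis=axis, dtype=dtype,
  ret = ret.dtype.type(ret / rcount)
```

Emit:
arm_command(
  targets=[
    [[0, 0.0005, 0.015, 0, 0, 0], [0, 0, 0.02, 0, 0, 0], [0, 0, 0.02, 0, 0, 0], [0, 0, 0.02, 0, 0, 0], [0, 0, 0.013, 0, 0, 0], [0, 0, 0, 0, 0, 0], [0, 0, 0, 0, 0, 0]],
  ],
)

```text
clock: 15.45
position: [0.3754, 0.0882, 0.2023]
ee_rot: [-0.047, 3.14, 0.0]
force: [-0.3, -0.7, -1.2]
width: 0.288
gripper_force: 40.0
```

```bash
python3 -c "
from h import *
o,M=st()
for n in('side','top'):
    im=shot(n);np.save(n+'5.npy',cloud(im));np.save(n+'5c.npy',im['pixels'])
    if n=='side': cv2.imwrite('pics/c5.png',cv2.resize(im['pixels'][190:330,210:350][:,:,::-1],(595,595),interpolation=cv2.INTER_CUBIC))
import subprocess
subprocess.run(['python3','-W','ignore','meas.py','5',repr(list(map(float,o['position'])))])
"
```

```text
side 1215
-0.141 n42 x -0.0014..0.0303 med -0.0001 | y -0.0224..0.0245
-0.133 n43 x -0.0015..0.0489 med 0.0026 | y -0.0239..0.0295
-0.125 n78 x -0.0017..0.0498 med 0.0320 | y -0.0235..0.0301
-0.117 n104 x -0.0052..0.0500 med 0.0319 | y -0.0286..0.0329
-0.109 n165 x -0.0049..0.0499 med 0.0340 | y -0.0274..0.0328
-0.101 n54 x -0.0035..0.0492 med 0.0016 | y -0.0189..0.0260
-0.093 n36 x -0.0033..0.0047 med 0.0003 | y -0.0149..0.0245
-0.085 n30 x -0.0036..0.0035 med -0.0003 | y -0.0112..0.0201
-0.077 n39 x -0.0104..0.0114 med 0.0005 | y -0.0068..0.0174
-0.069 n136 x -0.0383..0.0378 med -0.0013 | y -0.0015..0.0146
-0.061 n286 x -0.0385..0.0388 med -0.0031 | y -0.0104..0.0143
-0.053 n70 x -0.0103..0.0114 med -0.0011 | y -0.0111..0.0146
-0.045 n36 x -0.0035..0.0043 med -0.0017 | y -0.0084..0.0135
-0.037 n21 x -0.0034..0.0041 med 0.0003 | y -0.0079..0.0142
-0.029 n38 x -0.0062..0.0113 med 0.0002 | y -0.0087..0.0162
-0.021 n35 x -0.0096..0.0114 med -0.0059 | y -0.0160..0.0231
bar z med at ends [np.float64(-0.05838311438005167), np.float64(-0.058468697370971795)] [np.float64(0.006790070807973577), np.float64(0.006713262421847621)]
zmin [-0.1425 -0.1417 -0.1407 -0.14   -0.1395]
top 25
-0.109 n8 x 0.0459..0.0488 med 0.0474 | y -0.0174..-0.0113
-0.061 n12 x -0.0380..-0.0358 med -0.0380 | y -0.0082..0.0074
bar z med at ends [np.float64(nan), np.float64(-0.057254573634620776)] [np.float64(nan), np.float64(-0.00230296647256815)]
zmin [-0.1216 -0.1181 -0.1127 -0.1114 -0.1083]
t 15.45 p [0.3754 0.0882 0.2023] yaw 0.0298 z [ 8.e-04  3.e-04 -1.e+00] F [-0.26 -0.65 -1.25] T [ 0.06 -0.01  0.03] w 0.0264 g 40.0 q [-0.57  0.09  0.22  2.18 -0.02  0.87  1.26]
```

View pics/c5.png

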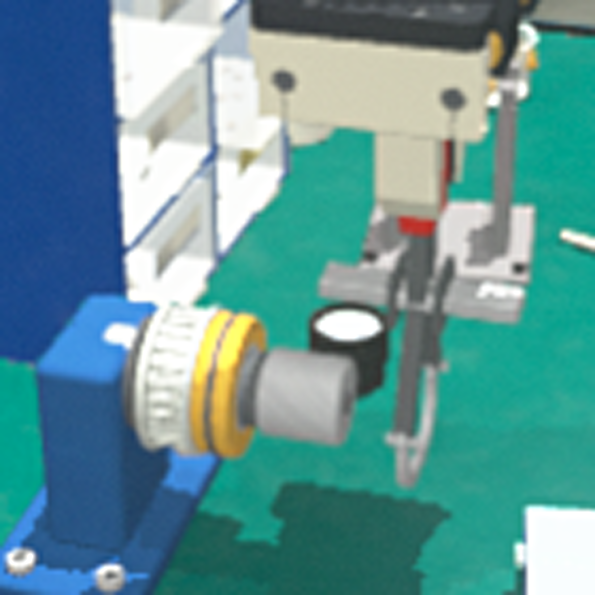

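The ring hangs square in front of the shaft's free end, at about (412,440) in the crop, with the end face at (340,405). I'll compare the ring and shaft in the same camera frame.

```bash
python3 - <<'E'
from h import *
from scipy.optimize import least_squares
np.set_printoptions(precision=4,suppress=True)
for _ in range(1): st()
for n in('side','top'):
  for k in '0','2','5':
    try: P=np.load(n+k+'.npy').reshape(-1,3)
    except: continue
    segs=[]
    parts=((.408,.424,.018),(.469,.481,.031)) if k=='0' else ((.410,.438,.018),(.447,.457,.029),(.466,.480,.031))
    for lo,hi,r in parts:
        y=.0893+.03*(P[:,0]-.44)
        d=np.hypot(P[:,1]-y,P[:,2]-.085)
        q=P[(P[:,0]>lo)&(P[:,0]<hi)&(abs(d-r)<.004)&(P[:,2]>.07)&(P[:,2]<.12)]; segs.append((q,r))
    f=lambda p:np.concatenate([np.hypot(q[:,1]-p[0]-.03*(q[:,0]-.44),q[:,2]-p[1])-r for q,r in segs])
    s=least_squares(f,[.089,.085],loss='soft_l1',f_scale=.0005)
    print(n,k,[len(q) for q,_ in segs],'axle y,z',s.x,'res',np.median(abs(s.fun)))
# ring annulus, side 5: points in plane x within 3mm of ring
tcp=np.array([.3754,.0877,.2017])
for k,tcp in(('4',np.array([.3747,.0869,.2892])),('5',np.array([.3754,.0877,.2017]))):
    L=np.load('side'+k+'.npy').reshape(-1,3)-tcp
    q=L[(abs(L[:,0])<.0035)&(L[:,2]<-.112)&(L[:,2]>-.16)&(abs(L[:,1])<.035)]
    # distance from eye: inner radius ~21, outer ~28
    rad=np.hypot(q[:,1],q[:,2]+.116); q=q[(rad>.015)&(rad<.034)]
    def f(p): 
        rr=np.hypot(q[:,1]-p[0],q[:,2]-p[1]); return np.maximum(rr-.0275,0)+np.maximum(.0215-rr,0)
    lo=min(((np.sum(f((y,z))**2),y,z) for y in np.arange(-.006,.006,.0005) for z in np.arange(-.124,-.108,.0005)))
    print('ring',k,len(q),'eye rel tcp y,z',lo,'world',lo[1]+tcp[1],lo[2]+tcp[2])
    b=L[(abs(L[:,0])<.037)&(abs(L[:,0])>.013)&(abs(L[:,2]+.06)<.012)&(abs(L[:,1])<.006)]
    print('bar top z',np.median(b[:,2]),len(b), 'ring x',np.median(q[:,0]))
E
```

```text
t 15.55 p [0.3754 0.0883 0.2024] yaw 0.03 z [ 0.0012  0.0006 -1.    ] F [-0.22  0.43 -1.63] T [0.01 0.02 0.01] w 0.0265 g 40.0 q [-0.57  0.09  0.22  2.18 -0.02  0.87  1.26]
side 0 [187, 154] axle y,z [0.0888 0.0835] res 0.001061536779319177
side 2 [314, 179, 144] axle y,z [0.0892 0.0836] res 0.000799437025197313
side 5 [323, 182, 154] axle y,z [0.0892 0.0836] res 0.0008513112506786519
top 0 [124, 62] axle y,z [0.0887 0.0838] res 0.0012389384676258965
top 5 [74, 116, 67] axle y,z [0.0893 0.0834] res 0.00124223170058178
ring 4 115 eye rel tcp y,z (np.float64(7.35147351660998e-05), np.float64(0.0025000000000000074), np.float64(-0.1175)) world 0.08940000000000001 0.17170000000000002
bar top z -0.05777827344817621 92 ring x -0.000345241261388074
ring 5 95 eye rel tcp y,z (np.float64(2.95766365353578e-05), np.float64(0.003000000000000008), np.float64(-0.11599999999999999)) world 0.0907 0.0857
bar top z -0.057329578358099764 105 ring x 9.582182155964958e-06
```

Emit:
arm_command(
  targets=[
    [[0, -0.0015, 0.0012, 0, 0, 0], [-0.006, 0, 0, 0, 0, 0], [-0.006, 0, 0, 0, 0, 0], [-0.006, 0, 0, 0, 0, 0], [-0.006, 0, 0, 0, 0, 0], [-0.006, 0, 0, 0, 0, 0], [-0.006, 0, 0, 0, 0, 0], [-0.006, 0, 0, 0, 0, 0], [0, 0, 0, 0, 0, 0], [0, 0, 0, 0, 0, 0]],
  ],
)

```text
clock: 16.8
position: [0.4168, 0.0879, 0.2004]
ee_rot: [0.047, -3.141, 0.0]
force: [-0.1, 0.3, -2.1]
width: 0.288
gripper_force: 40.0
```

```bash
python3 -c "
from h import *
o,M=st()"
```

```text
t 16.8 p [0.4168 0.0879 0.2004] yaw 0.0301 z [-4.e-04 -1.e-04 -1.e+00] F [-0.14  0.28 -2.11] T [ 0.03  0.05 -0.02] w 0.0264 g 40.0 q [-0.54  0.16  0.24  2.11 -0.05  0.88  1.32]
```

Emit:
arm_command(
  targets=[
    [[-0.005, 0, 0, 0, 0, 0], [-0.005, 0, 0, 0, 0, 0], [-0.005, 0, 0, 0, 0, 0], [-0.005, 0, 0, 0, 0, 0], [-0.003, 0, 0, 0, 0, 0], [0, 0, 0, 0, 0, 0], [0, 0, 0, 0, 0, 0], [0, 0, 0, 0, 0, 0]],
  ],
)

```text
clock: 17.8
position: [0.4398, 0.0887, 0.2005]
ee_rot: [0.047, -3.141, -0.0]
force: [-0.3, 0.7, -1.6]
width: 0.287
gripper_force: 40.0
```

```bash
python3 -c "
from h import *
o,M=st()
for n in('side','top'):
    im=shot(n);np.save(n+'6.npy',cloud(im));np.save(n+'6c.npy',im['pixels'])
    if n=='side': cv2.imwrite('pics/c6.png',cv2.resize(im['pixels'][200:310,220:330][:,:,::-1],(594,594),interpolation=cv2.INTER_CUBIC))
P=np.load('side6.npy').reshape(-1,3)
# ring x: points outside the shaft below z .07
y=.0893+.03*(P[:,0]-.44); d=np.hypot(P[:,1]-y,P[:,2]-.0836)
q=P[(d<.033)&(d>.0205)&(P[:,0]>.425)&(P[:,0]<.4435)&(P[:,2]<.1)]
print('ring',len(q),np.percentile(q[:,0],[2,25,50,75,98]),q[:,2].min())
c=P[(d<.0295)&(d>.021)&(abs(P[:,0]-.447)<.006)&(P[:,2]>.08)];print('collar face',np.histogram(c[:,0],np.arange(.441,.453,.001)))
st()
"
```

```text
t 17.8 p [0.4398 0.0887 0.2005] yaw 0.0301 z [-1.e-04  1.e-04 -1.e+00] F [-0.32  0.7  -1.62] T [0.06 0.07 0.03] w 0.0263 g 40.0 q [-0.53  0.2   0.24  2.06 -0.06  0.89  1.35]
ring 106 [0.43295317 0.43616169 0.43715253 0.43910114 0.4425077 ] 0.057782171452327336
collar face (array([ 5,  4,  0,  9, 18,  9, 10,  5,  6,  7,  8,  5]), array([0.441, 0.442, 0.443, 0.444, 0.445, 0.446, 0.447, 0.448, 0.449,
       0.45 , 0.451, 0.452, 0.453]))
t 17.9 p [0.4399 0.0887 0.2006] yaw 0.0302 z [-0.e+00  1.e-04 -1.e+00] F [ 0.92  0.02 -2.24] T [ 0.09 -0.03  0.02] w 0.0266 g 40.0 q [-0.53  0.2   0.24  2.06 -0.06  0.89  1.35]
```

View pics/c6.png

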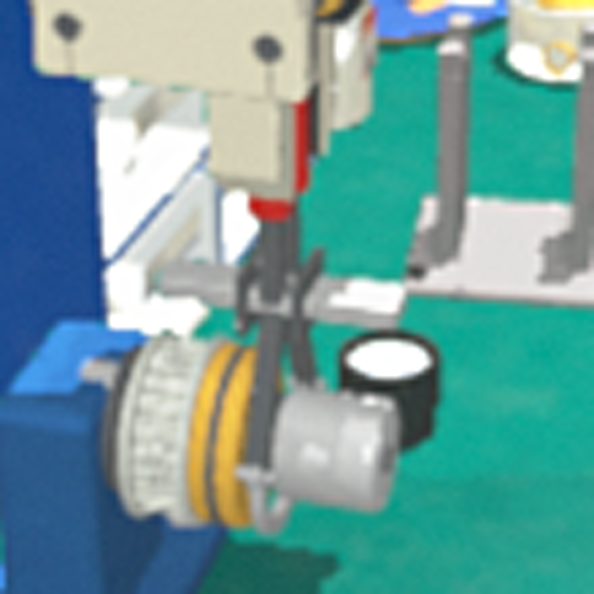

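The picture shows the ring hanging round the groove at about (268,490), just in front of the flush collar. The wrist force matches the free-hanging weight, so nothing is leaning on the shaft or collar. I'll hand it in.

```bash
python3 -c "
from cell import arm
print(arm.sign_off())"
```

```text
the job is handed in; nothing more can be done
None
```

The job is handed in, with no verdict returned. The collar is flush against the pulley. The squeezed pliers hold the spread ring about 1 mm short of the groove's centre along the shaft, with no contact force measured, and no bystander was touched.

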